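Start up the lamp circuit on the demonstration board

ROBOT

A 6-joint arm with a two-finger parallel gripper is mounted at the origin on the work surface. World frame = base frame: x ahead of the robot, y to its left, z up, the work surface at z = 0. Lengths are in mm, angles in degrees, forces in N, time in s.
With the tool pointing down it reaches from about 325 to 850 mm from the base axis. Payload 15.5 kg.
Tool frame: the origin (TCP) lies at the very end of the fingers, on their centre line; the grasp point (between the pads) lies 19 mm behind it; z points along the fingers, y is the direction in which the jaws open and shut (so a half turn about z gives the same grasp; the last joint's range is limited). The gripper opens to 91 mm and grips with 3 to 60 N. Pads are 32 mm wide; open, the fingers measure 118 mm over their backs; the gripper's body (76 mm by 178 mm) begins 60 mm behind the grasp point.
Start: joints at [-79.154, 28.281, 77.091, -0, 74.628, -5.472], TCP at [175.605, -599.824, 213.915] pointing down, gripper open.
Joint ranges: [-166.48, 166.48], [-47.26, 123.95], [12.59, 153.08], [-70.14, 250.14], [6.76, 159.57], [-176.63, 176.63]. Speed limits (degrees/s): [108.29, 108.29, 147.25, 172.46, 172.46, 172.46].

INTERFACE

Orientations are given as a 3x3 rotation matrix whose columns are the frame's x, y, z axes.
In Python, from station import bot gives the robot as it stands.
- The arm moves only by the tool step_arm, never from a script. Its argument "targets" is text: rows parted by semicolons, each of 6 numbers parted by spaces: the shift along the tool's x, y, z in cm, then the turn, a rotation vector about the tool's x, y, z in degrees. In form: tx ty tz ax ay az; .... A call has 1 to 20 rows; each row shifts and turns the pose as measured when the row begins, along the tool's axes as they then stand; what a row does not reach is not made up. A row lasts 1/12 s, in which the tool goes at most 41.7 mm and 7.16 degrees, less where a joint would pass 70% of its speed; a pose out of reach is approached as far as the arm can. A call with a gripper value outside its range is refused whole. "fingers" is the closure in counts, from 0 (fully open) to 255 (shut), set as the call begins (left out, the last holds). The fingers move at their own pace and stop on an object; the grip force is fixed at half the most. Time passes only in rows, so rows that do not move let the fingers close. It gives the time, the measured TCP pose, the force and the opening at its end, in the units of the state.
- bot.sense(): the state, without advancing time (a new reading comes with each control period).
- bot.grab_frame(name): name is "scene" or "top"; returns the picture (400x640x3 uint8, blue, green, red); there is no depth.
- bot.camera_model(name): a dict with "camera_matrix" (3x3 intrinsics, pixels), "distortion" ([k1, k2, p1, p2, k3] as OpenCV has them; the pictures are not rectified), "camera_from_world" (4x4, takes a point from world to camera coordinates). Camera axes: x right, y down, z forward; pixel columns grow to the right and rows downward; lengths in mm; the calibration is good to about 2 mm. A picture is of the moment at which its call begins. camera_model takes no time and is no camera call.
- bot.close_job(): hands the job in, once; it reports no verdict.
The state is a dict: "clock": time; "qpos": joint angles; "qd": joint speeds; "joint_efforts": joint torques, N m; "ee_pos": TCP position; "ee_rot": TCP orientation; "ft_force": force on the tool from outside, world axes, zero at the start; "torque": the same for the moment, N m; "opening": opening from 0.0 (shut) to 1.0 (fully open).
Only numpy, scipy, OpenCV 4.12 (cv2) and the standard library are available. Lean on these libraries where they do the work, as an engineer would, in place of code of your own. Each camera call takes 0.05 s, during which the arm holds its last target. There are 200 camera calls.

TASK

Get the lamp circuit running without a current surge: while the knife switch still stands open, slide the rheostat's grip fully to its stop at the end away from the lamp, and lay the two cells from the wooden rack gently end to end in the cradle, both with their nubs towards the cradle's plain end wall on the lamp's side and their flat ends towards the sprung contact nearest the switch. Then shut the knife switch fully, and after that slide the rheostat's grip all the way to its stop at the lamp end and leave everything so. Leave the meter, the screwdriver and the carton where they are.

Things in the scene. Friction and masses are not known exactly. Their poses are not given: they have to be found in the camera images.
- circuit_board: Grey board fixed to the bench, 270 (x) x 370 (y) x 15 mm, with four devices joined by brass straps. Origin: centre of its underside; x away from the robot, y to its left, z up, give or take its yaw. Far row (board x +72 mm): slide rheostat over y -162 to +92, lamp in a 52 mm holder at y +145, 77 mm high. Near row (x -75 mm): knife switch over y -165 to -35, black cell cradle over y 0 to +158.
- rheostat_grip (a point): Centre of the rheostat's black grip block, 26 (x) x 40 (y) x 34 mm (z), on the slider that runs along board y on a square brass rod over the wound tube; 130 mm above the bench (block from 113 to 147 mm). Nothing beside the block is higher than 111 mm but the two end brackets (30 mm wide in x, 114 mm high). Axes as the board's.
- rheostat (a joint): Slider position, m. 0 = stop at the right-hand end, away from the lamp (full resistance); 0.18 = stop at the left-hand, lamp end (lamp at its brightest). Grows along board +y. Friction about 2 N, stays where it is left.
- switch (a joint): Knife switch angle, rad. 0 = shut, blade level in its jaw against a firm stop; grows as the blade is raised, up to 1.5 (nearly upright). Stiff hinge: stays where it is left; about 1.3 N at the handle moves it.
- switch_handle (a point): Middle of the switch's round black handle (46 mm long, 17 to 19 mm across), 93 mm from the pivot. Its y axis points along the blade from pivot to handle end, its x axis is the hinge axis (along board x). Shut: 47 mm above the bench, 93 mm from the pivot in board +y.
- switch_pivot (a point): Pivot of the knife switch, 47 mm above the bench, axes as the board's. The blade swings about the board's x axis: raised it points up, shut it points along board +y (to the left). Its white base is 46 mm wide and rises to 29 mm above the bench.
- seat_left (a point): Where the left-hand cell's centre belongs in the cradle, 40 mm above the bench. Axes as the board's: y along the cradle towards its plain (+) end wall, for the nubs; that wall's contact is 33.5 mm from here, end walls rise to 53 mm. Cells rest on 45-degree strips 33 mm wide over all, so fingers may pass down on both sides (board +x and -x) to 20 mm above the bench.
- seat_right (a point): Where the centre of the right-hand cell belongs, 63 mm to the right (board -y) of seat_left on the same axis, same axes and height. The brass sprung contact stands 31.5 mm from this point in -y, gives up to 8 mm at under 0.5 N and has a sloped top that leads a cell in from above.
- cell1: One of two alike cylindrical D cells (34 mm across, 61.5 mm long with the 3 mm nub, 0.1 to 0.2 kg), lying level in the wooden rack, its centre 31 mm above the bench. Origin: the centre of the cell, half-way along and half-way up; x axis along the cell towards its small nub.
- cell1_nub (a point): Tip of this cell's nub, 30.75 mm from its centre; axes as the cell's.
- cell2: The other D cell, as cell1.
- cell2_nub (a point): Tip of the other cell's nub, as cell1_nub.
- cell_rack: Wooden rack fixed to the bench, 200 (x, long) x 50 x 32 mm (end walls), a V groove along x in which the two cells lie one behind the other, nubs to +x, at least 8 mm apart. The groove is 33 mm wide over all and free on both sides above its 10 mm high base. Origin: centre of the underside. It stands to the left or right of the board.
- meter: Grey hand-held multimeter lying on the bench, 170 x 85 x 45 mm, origin under its centre. Not to be moved.
- screwdriver: Screwdriver, 170 mm long, lying on the bench beyond the board. Not to be moved.
- carton: Small cardboard carton, 70 x 100 x 60 mm, standing at the left of the bench, origin under its centre. Not to be moved.
Things that resemble listed ones, but are neither listed nor needed, are in the scene too. Leave any green or yellow look-alike of the cell1 alone.

How it is judged (in metres and radians):
On the way, in this order (a step that is already met when the one before it is completed fails the run):
1. with the switch open, the rheostat's grip is at its stop away from the lamp and both cells lie in the cradle, nubs to the plain end wall (value of joint switch above 0.5 rad and value of joint rheostat below 0.004 m and ((distance between cell1 and seat_left below 0.007 m and y of cell1_nub in the frame of seat_left above 0.022 m) or (distance between cell1 and seat_right below 0.007 m and y of cell1_nub in the frame of seat_right above 0.022 m)) and ((distance between cell2 and seat_left below 0.007 m and y of cell2_nub in the frame of seat_left above 0.022 m) or (distance between cell2 and seat_right below 0.007 m and y of cell2_nub in the frame of seat_right above 0.022 m))), for 0.2 s.
2. the knife switch is shut while the rheostat is still at that stop (value of joint switch below 0.06 rad and value of joint rheostat below 0.004 m and ((distance between cell1 and seat_left below 0.007 m and y of cell1_nub in the frame of seat_left above 0.022 m) or (distance between cell1 and seat_right below 0.007 m and y of cell1_nub in the frame of seat_right above 0.022 m)) and ((distance between cell2 and seat_left below 0.007 m and y of cell2_nub in the frame of seat_left above 0.022 m) or (distance between cell2 and seat_right below 0.007 m and y of cell2_nub in the frame of seat_right above 0.022 m))), for 0.2 s.
3. the rheostat's grip is at its stop at the lamp end (value of joint switch below 0.06 rad and value of joint rheostat above 0.176 m and ((distance between cell1 and seat_left below 0.007 m and y of cell1_nub in the frame of seat_left above 0.022 m) or (distance between cell1 and seat_right below 0.007 m and y of cell1_nub in the frame of seat_right above 0.022 m)) and ((distance between cell2 and seat_left below 0.007 m and y of cell2_nub in the frame of seat_left above 0.022 m) or (distance between cell2 and seat_right below 0.007 m and y of cell2_nub in the frame of seat_right above 0.022 m))), for 0.2 s.
At the end, for the whole second after the job is handed in: Both cells lie in the cradle, one in each seat (centre within 7 mm of a seat point, nub towards the plain end wall), the knife switch is shut (below 0.06 rad), the rheostat's grip is within 4 mm of its stop at the lamp end, and all is released (all of step 3); the robot touches nothing.
It fails at once if the meter is moved by more than 20 mm (distance of meter from where it was at the start of the episode above 0.02 m).
It fails at once if the screwdriver is moved by more than 20 mm (distance of screwdriver from where it was at the start of the episode above 0.02 m).
It fails at once if the carton is moved by more than 20 mm (distance of carton from where it was at the start of the episode above 0.02 m).
It fails at once if a cell is dropped or flung into the cradle (faster than 0.6 m/s within 35 mm of a seat) (linear speed of cell1 above 0.6 m/s and (distance between cell1 and seat_left below 0.035 m or distance between cell1 and seat_right below 0.035 m)).
It fails at once if a cell is dropped or flung into the cradle (faster than 0.6 m/s within 35 mm of a seat) (linear speed of cell2 above 0.6 m/s and (distance between cell2 and seat_left below 0.035 m or distance between cell2 and seat_right below 0.035 m)).
It also fails if it takes over 72 s, if anything falls off the work surface, if the arm or the gripper's body presses on something with over 40 N, if the wrist force passes 120 N, or if a joint passes its speed limit or range.

## Working session

There is one attempt and no reset: what is moved stays moved. The work goes in short steps, Python scripts to look and compute and a tool call to move; the robot and the scene stay as the last step left them, time stands still between calls to the robot, and variables do not carry over. Pictures are saved under pics/ and viewed, about 8 in all and at most 12, crops included, and the job is handed in when it is done.

Besides the shell and the picture viewer there is one more tool, called after ">>>" in YAML: its name, and indented under it one key for each argument. step_arm: Moves the arm, as the interface text tells. Its arguments: {"type":"object","properties":{"targets":{"type":"string"},"fingers":{"type":"number"}},"required":["targets"]}

```bash
mkdir -p pics; ls; python3 - <<'E'
from station import bot
import cv2,numpy as np
np.set_printoptions(suppress=True,precision=3)
s=bot.sense();print(s['clock'],s['ee_pos'],s['ee_rot'],s['opening'])
for n in('scene','top'):
    im=bot.grab_frame(n);cv2.imwrite(f'pics/{n}0.png',im)
    m=bot.camera_model(n);print(n,m['camera_matrix'],m['distortion'],m['camera_from_world'])
E
```

```text
pics
0.0 [ 175.509 -599.437  213.343] [[ 0.96   0.281 -0.   ]
 [ 0.281 -0.96   0.001]
 [ 0.    -0.001 -1.   ]] 1.0028074891468615
scene [[448.354   0.    318.071]
 [  0.    448.354 203.905]
 [  0.      0.      1.   ]] [-0.064  0.     0.     0.     0.   ] [[  -0.647    0.762   -0.014  302.188]
 [   0.547    0.452   -0.705 -249.389]
 [  -0.531   -0.464   -0.709 1887.68 ]
 [   0.       0.       0.       1.   ]]
top [[428.834   0.    323.645]
 [  0.    428.834 196.782]
 [  0.      0.      1.   ]] [0.003 0.    0.    0.    0.   ] [[  -0.019   -1.      -0.009   90.901]
 [  -0.989    0.02    -0.149  528.265]
 [   0.149    0.006   -0.989 1187.242]
 [   0.       0.       0.       1.   ]]
```

View pics/top0.png

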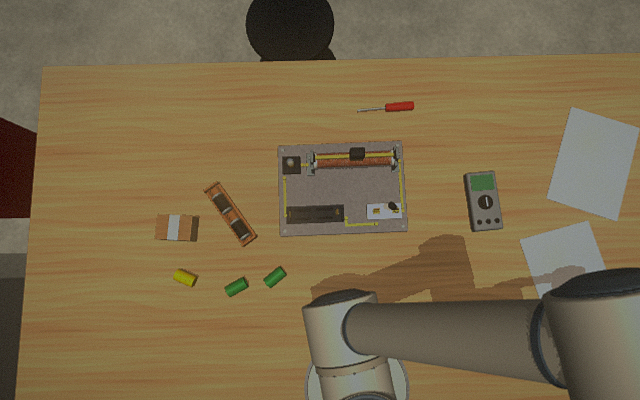

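View pics/scene0.png

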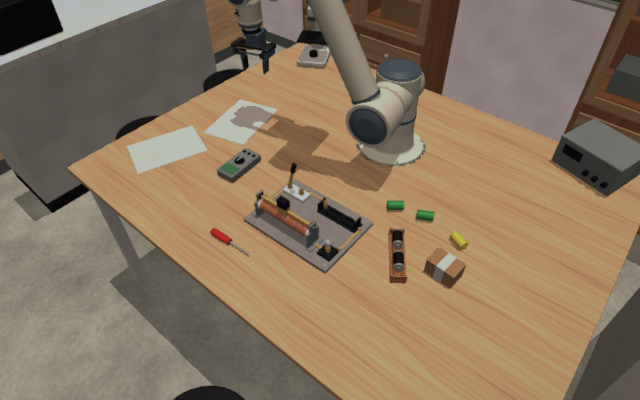

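Top view: the board is at (342,188), the rack with two black cells at (230,213), the switch handle at (393,207) and the grip at (357,153). Possible mix-ups are green cells at (236,287) and (275,277) and a yellow one at (184,277). The targets are the two dark cells in the wooden rack, at (220,200) and (240,229). The scene view agrees, and the switch stands upright there. I'll check them in a close crop.

```bash
cat > h.py <<'E'
import cv2,numpy as np
from station import bot
np.set_printoptions(suppress=True,precision=2)
def ray(n,uv):
    m=bot.camera_model(n);K=np.array(m['camera_matrix']);T=np.array(m['camera_from_world'])
    p=cv2.undistortPoints(np.float64(uv).reshape(-1,1,2),K,np.array(m['distortion'])).reshape(-1,2)
    R=T[:3,:3];c=-R.T@T[:3,3];return c,np.c_[p,np.ones(len(p))]@R
def onz(n,uv,z):
    c,d=ray(n,uv);return c+d*((z-c[2])/d[:,2])[:,None]
def proj(n,P):
    m=bot.camera_model(n);T=np.array(m['camera_from_world'])
    r=cv2.Rodrigues(T[:3,:3])[0]
    return cv2.projectPoints(np.float64(P).reshape(-1,1,3),r,T[:3,3],np.array(m['camera_matrix']),np.array(m['distortion']))[0].reshape(-1,2)
def tri(uvs):
    A=np.zeros((3,3));b=np.zeros(3)
    for n,uv in uvs:
        c,d=ray(n,uv);d=d[0]/np.linalg.norm(d[0]);M=np.eye(3)-np.outer(d,d);A+=M;b+=M@c
    return np.linalg.solve(A,b)
E
python3 - <<'E'
from h import *
t=cv2.imread('pics/top0.png');s=cv2.imread('pics/scene0.png')
a=cv2.resize(t[135:245,270:420],(600,440),interpolation=cv2.INTER_CUBIC)
b=cv2.resize(t[175:255,195:265],(350,400),interpolation=cv2.INTER_CUBIC)
cv2.imwrite('pics/a.png',cv2.resize(t[130:250,200:415],(800,447),interpolation=cv2.INTER_CUBIC))
cv2.imwrite('pics/b.png',cv2.resize(s[160:290,240:410],(785,600),interpolation=cv2.INTER_CUBIC))
# board mask: grey low saturation
hsv=cv2.cvtColor(t,cv2.COLOR_BGR2HSV)
g=(hsv[...,1]<70).astype(np.uint8)*255
box=np.zeros_like(g);box[125:250,262:425]=255;g&=box
g=cv2.morphologyEx(g,cv2.MORPH_CLOSE,np.ones((25,25)))
c=max(cv2.findContours(g,0,2)[0],key=cv2.contourArea)
r=cv2.minAreaRect(c);P=onz('top',cv2.boxPoints(r),15);print('board',r,P,P.mean(0),np.linalg.norm(np.diff(P,axis=0),axis=1))
E
```

```text
board ((341.76080322265625, 188.2599639892578), (90.75457763671875, 127.30620574951172), 87.61405944824219) [[ 690.86  218.52   15.  ]
 [ 698.79 -160.21   15.  ]
 [ 429.25 -158.4    15.  ]
 [ 421.3   208.38   15.  ]] [560.05  27.07  15.  ] [378.81 269.55 366.86]
```

View pics/a.png

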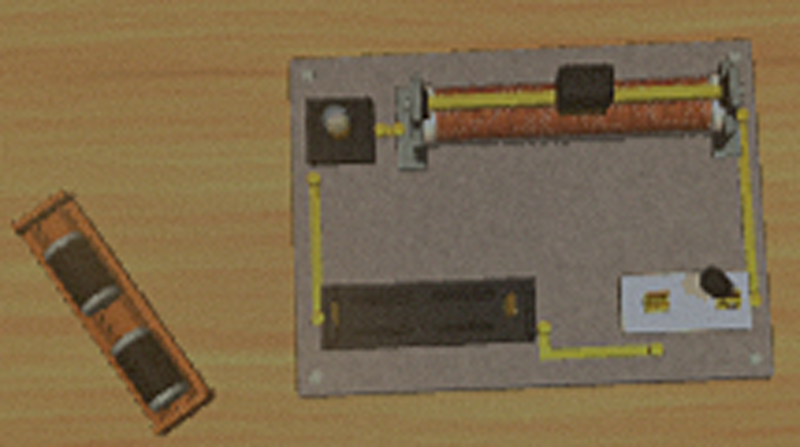

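View pics/b.png

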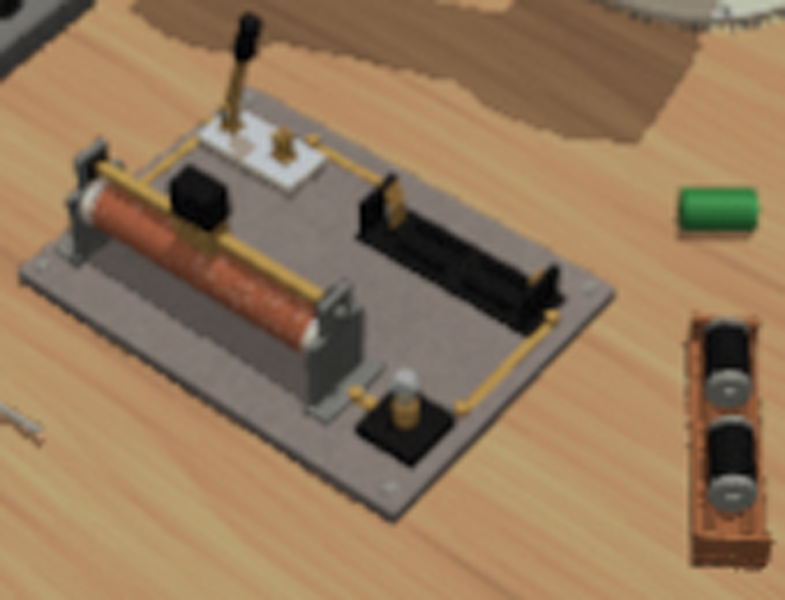

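Crop a shows the cradle (black, 320-535, 278-348), the grip (585,88) and the switch, raised over the right end of its white base. The two black cells in the rack are confirmed. It doesn't clearly show which end the nubs face, so I'll zoom in on the cell ends while fitting positions.

```bash
python3 - <<'E'
from h import *
from scipy.optimize import least_squares
t=cv2.imread('pics/top0.png');s=cv2.imread('pics/scene0.png')
def A(x,y):return [200+(x+.5)/(800/215)-.5,130+(y+.5)/(447/120)-.5]
def B(x,y):return [240+(x+.5)/(785/170)-.5,160+(y+.5)/(600/130)-.5]
tc=np.array([A(291,58),A(750,41),A(772,376),A(300,394)])
sc=np.array([B(395,520),B(22,272),B(613,290)])
loc=np.array([[135,185,15],[135,-185,15],[-135,-185,15],[-135,185,15.]])
def W(p,L):
    c,s_=np.cos(p[2]),np.sin(p[2]);R=np.array([[c,-s_,0],[s_,c,0],[0,0,1]]);return np.asarray(L,float)@R.T+[p[0],p[1],0]
for name,f in [('top',lambda p:(proj('top',W(p,loc))-tc).ravel()),('scene',lambda p:(proj('scene',W(p,loc[[0,1,3]]))-sc).ravel()),
  ]:
    r=least_squares(f,[560,25,.02],x_scale=[1,1,.01]);print(name,r.x[:2],np.degrees(r.x[2]),r.fun)
    if name=='top':pb=r.x
# grip, handle, lamp
print('grip z130 top face147',onz('top',[A(585,80)],147), 'scene tri',tri([('top',[A(585,82)]),('scene',[B(200,190)])]))
print('handle tip',tri([('top',[A(708,278)]),('scene',[B(250,25)])]),'pivot est',W(pb,[[-75,-128,47]]))
print('cradle corners',onz('top',[A(321,286),A(533,277),A(535,341),A(321,349)],50))
# cells
for n,roi in(('top',(195,175,265,255)),('scene',(383,222,412,288))):
    im=t if n=='top' else s
    x0,y0,x1,y1=roi;g=im[y0:y1,x0:x1].max(2);h=cv2.cvtColor(im,cv2.COLOR_BGR2HSV)[y0:y1,x0:x1]
    m=((h[...,2]<75)&(h[...,1]<110)).astype(np.uint8)
    k,l,st,ce=cv2.connectedComponentsWithStats(m)
    for i in range(1,k):
        if st[i,4]>25:
            pts=np.argwhere(l==i)[:,::-1].astype(np.float32)+[x0,y0]
            rr=cv2.minAreaRect(pts.astype(np.float32));print(n,st[i,4],ce[i]+[x0,y0],rr, onz(n,[ce[i]+[x0,y0]],40))
a=cv2.resize(t[178:250,200:262],(344*800//800,400),interpolation=cv2.INTER_CUBIC)
b=cv2.resize(s[225:285,383:412],(int(29*6.66),400),interpolation=cv2.INTER_CUBIC)
c=cv2.resize(s[195:225,380:440],(0,0),fx=4,fy=4,interpolation=cv2.INTER_CUBIC);c=cv2.copyMakeBorder(c,0,400-c.shape[0],0,0,0)
cv2.imwrite('pics/c.png',cv2.convertScaleAbs(np.hstack([a,b,c]),alpha=1.5))
E
```

```text
top [561.04  27.53] 1.042769209182423 [-0.37 -0.24  0.5  -0.52  0.65  0.3  -0.79  0.37]
scene [556.66  29.77] 1.0406169575629383 [-0.08 -0.26 -1.2  -0.11  1.26  0.09]
grip z130 top face147 [[634.39 -10.74 147.  ]] scene tri [632.02  -9.18 145.76]
handle tip [488.71 -89.97 159.61] pivot est [[ 488.38 -101.81   47.  ]]
cradle corners [[503.12 187.61  50.  ]
 [506.7   26.22  50.  ]
 [457.93  25.98  50.  ]
 [455.14 187.91  50.  ]]
top 36 [237.86 227.5 ] ((237.82887268066406, 228.9698028564453), (15.319637298583984, 6.14423942565918), 55.00798034667969) [[446.93 325.29  40.  ]]
scene 93 [396.88 235.02] ((396.9207763671875, 235.2079315185547), (10.7464017868042, 8.95533561706543), 84.2894058227539) [[434.93 316.09  40.  ]]
scene 105 [397.93 257.49] ((398.0, 258.5), (13.0, 10.0), 90.0) [[511.71 370.61  40.  ]]
```

View pics/c.png

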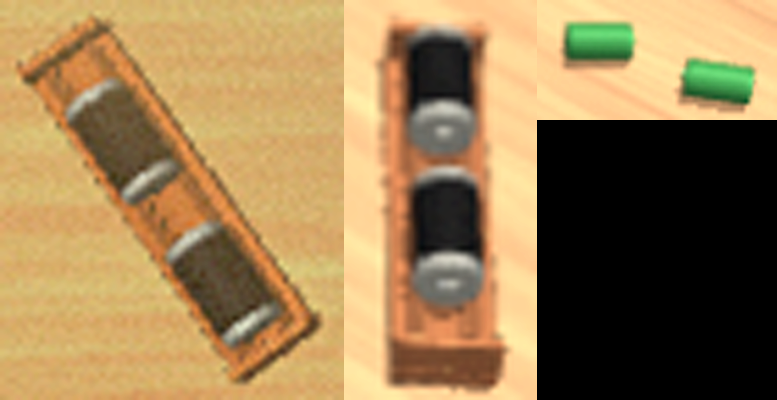

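Crop c shows each cell's camera-facing end with a ring and central nub, at (440,125) and (447,282). That end points to the rack's far-left end (+x,+y). Next I'll compute the cell poses and cradle seats.

```bash
python3 - <<'E'
from h import *
def A(x,y):return [200+(x+.5)/(800/215)-.5,130+(y+.5)/(447/120)-.5]
def C(x,y):return [200+(x+.5)/(344/62)-.5,178+(y+.5)/(400/72)-.5]
def Cs(x,y):return [383+(x-344+.5)/(193/29)-.5,225+(y+.5)/(400/60)-.5]
def Bd(P):
    a=np.radians(1.04);R=np.array([[np.cos(a),-np.sin(a)],[np.sin(a),np.cos(a)]]);return (P[:,:2]-[560.5,28])@R
rk=onz('top',[C(20,72),C(100,18),C(320,320),C(238,382)],32);print('rack',rk,rk.mean(0))
d=(rk[0]+rk[1]-rk[2]-rk[3]);print('ang',np.degrees(np.arctan2(d[1],d[0])),np.linalg.norm(d)/2)
print('cells top far,near',onz('top',[C(123,141),C(224,285)],33))
print('cells scene near,far nubs',onz('scene',[Cs(442,128),Cs(448,283)],31))
print('cradle brass L,R (board)',Bd(onz('top',[A(331,316),A(341,316),A(505,304),A(518,304)],45)))
print('cradle ends board',Bd(onz('top',[A(321,317),A(534,309)],50)))
def W(x,y):
    a=np.radians(1.04);R=np.array([[np.cos(a),-np.sin(a)],[np.sin(a),np.cos(a)]]);return R@[x,y]+[560.5,28]
print('seats',W(-75,112),W(-75,49),'grip r-stop',W(72,-125),'l-stop',W(72,55),'pivot',W(-75,-145))
E
```

```text
rack [[556.66 428.57  32.  ]
 [584.41 387.27  32.  ]
 [424.57 271.41  32.  ]
 [393.82 313.25  32.  ]] [489.86 350.13  32.  ]
ang 35.62005448400277 198.47324949232132
cells top far,near [[519.11 373.92  33.  ]
 [443.42 320.71  33.  ]]
cells scene near,far nubs [[458.72 334.58  31.  ]
 [536.34 389.02  31.  ]]
cradle brass L,R (board) [[-77.12 154.04]
 [-77.41 146.42]
 [-73.04  21.22]
 [-73.43  11.33]]
cradle ends board [[-78.15 161.2 ]
 [-78.28  -0.48]]
seats [483.48 138.62] [484.62  75.63] grip r-stop [634.76 -95.67] l-stop [631.49  84.3 ] pivot [ 488.14 -118.34]
```

```bash
cat > plan.py <<'E'
# usage: plan.py x y z yaw n  -> rows in tool axes (cm, deg) for a straight move of n equal parts
import sys
from h import *
from scipy.spatial.transform import Rotation as Ro
s=bot.sense();p=np.array(s['ee_pos']);R=np.array(s['ee_rot'])
print('t',round(s['clock'],2),'pos',p,'yaw',np.degrees(np.arctan2(R[1,0],R[0,0])),'F',np.array(s['ft_force']),'op',round(s['opening'],3))
if len(sys.argv)>5:
    x,y,z,w=map(float,sys.argv[1:5]);n=int(sys.argv[5]);w=np.radians(w)
    T=np.array([[np.cos(w),np.sin(w),0],[np.sin(w),-np.cos(w),0],[0,0,-1]])
    rv=Ro.from_matrix(R.T@T).as_rotvec();st=(np.array([x,y,z])-p)/n
    rows=[]
    for i in range(n):
        Ri=R@Ro.from_rotvec(rv*i/n).as_matrix()
        rows.append(' '.join('%g'%v for v in np.r_[np.round(Ri.T@st/10,2),np.round(np.degrees(rv)/n,1)]+0.))
    print('; '.join(rows))
E
python3 plan.py 630 50 200 91 20
```

```text
t 0.1 pos [ 175.56 -599.48  213.38] yaw 16.318425869875814 F [-0.75 -0.15  0.06] op 1.001
3.09 -2.48 0.07 0 0 -3.7; 3.25 -2.27 0.07 0 0 -3.7; 3.39 -2.06 0.07 0 0 -3.7; 3.52 -1.83 0.07 0 0 -3.7; 3.63 -1.6 0.07 0 0 -3.7; 3.72 -1.36 0.07 0 0 -3.7; 3.8 -1.11 0.07 0 0 -3.7; 3.87 -0.86 0.07 0 0 -3.7; 3.92 -0.61 0.07 0 0 -3.7; 3.95 -0.35 0.07 0 0 -3.7; 3.96 -0.09 0.07 0 0 -3.7; 3.96 0.16 0.07 0 0 -3.7; 3.94 0.42 0.07 0 0 -3.7; 3.91 0.68 0.07 0 0 -3.7; 3.85 0.93 0.07 0 0 -3.7; 3.78 1.18 0.07 0 0 -3.7; 3.7 1.42 0.07 0 0 -3.7; 3.6 1.66 0.07 0 0 -3.7; 3.48 1.89 0.07 0 0 -3.7; 3.35 2.11 0.07 0 0 -3.7
```

>>> step_arm:
  targets: "3.1 -2.5 0 0 0 -3.7; 3.2 -2.3 0 0 0 -3.7; 3.4 -2.1 0 0 0 -3.7; 3.5 -1.8 0 0 0 -3.7; 3.6 -1.6 0 0 0 -3.7; 3.7 -1.4 0 0 0 -3.7; 3.8 -1.1 0 0 0 -3.7; 3.9 -0.9 0 0 0 -3.7; 3.9 -0.6 0 0 0 -3.7; 3.9 -0.3 0 0 0 -3.7; 4 -0.1 0 0 0 -3.7; 4 0.2 0 0 0 -3.7; 3.9 0.4 0 0 0 -3.7; 3.9 0.7 0 0 0 -3.7; 3.8 0.9 0 0 0 -3.7; 3.8 1.2 0 0 0 -3.7; 3.7 1.4 0 0 0 -3.7; 3.6 1.7 0 0 0 -3.7; 3.5 1.9 0 0 0 -3.7; 3.4 2.1 0 0 0 -3.7"
  fingers: 255

```text
clock: 1.77
ee_pos: [627.3, 84.7, 208.9]
ee_rot: [[-0.057, 0.998, -0.005], [0.998, 0.057, 0.002], [0.002, -0.005, -1.0]]
ft_force: [1.6, -0.9, 0.9]
opening: 0.005
```

```bash
python3 plan.py 632 48 190 91 3
```

```text
t 1.77 pos [627.32  84.68 208.94] yaw 93.24984945847358 F [ 1.57 -0.89  0.9 ] op 0.005
-1.23 0.09 0.63 -0.1 0 0.8; -1.23 0.1 0.63 -0.1 0 0.8; -1.23 0.12 0.63 -0.1 0 0.8
```

>>> step_arm:
  targets: "-1.8 0.2 2.7 0 0 0.8; -1.8 0.2 2.7 0 0 0.7; 0 0 2.7 0 0 0.7; 0 0 0 0 0 0; 0 0 0 0 0 0"

```text
clock: 2.18
ee_pos: [638.0, 59.3, 124.7]
ee_rot: [[-0.034, 0.999, -0.002], [0.999, 0.034, 0.004], [0.004, -0.002, -1.0]]
ft_force: [-0.1, 0.6, 1.0]
opening: 0.005
```

```bash
python3 plan.py 633 -40 125 91 4
```

```text
t 2.18 pos [638.01  59.27 124.66] yaw 91.97099381986376 F [-0.14  0.59  0.98] op 0.005
-2.48 -0.21 -0.02 0 -0.1 0.2; -2.48 -0.2 -0.02 0 -0.1 0.2; -2.48 -0.19 -0.01 0 -0.1 0.2; -2.48 -0.18 -0.01 0 -0.1 0.2
```

>>> step_arm:
  targets: "-1.5 -0.1 0 0 0 0.3; -1.5 -0.1 0 0 0 0.3; -1.5 0 0 0 0 0.3; -1.5 0 0 0 0 0; -1.5 0 0 0 0 0; -1.5 0 0 0 0 0; -1 0 0 0 0 0; -0.5 0 0 0 0 0; -0.5 0 0 0 0 0"

```text
clock: 2.93
ee_pos: [639.7, -60.1, 133.6]
ee_rot: [[-0.014, 1.0, 0.006], [1.0, 0.014, 0.009], [0.009, 0.007, -1.0]]
ft_force: [2.3, 60.3, 1.9]
opening: 0.004
```

>>> step_arm:
  targets: "0 0 0 0 0 0; 0.2 0 0 0 0 0"

```text
clock: 3.1
ee_pos: [639.5, -56.4, 134.1]
ee_rot: [[-0.013, 1.0, 0.007], [1.0, 0.013, 0.014], [0.014, 0.007, -1.0]]
ft_force: [-0.3, 1.7, 0.3]
opening: 0.01
```

```bash
python3 - <<'E'
from h import *
im=bot.grab_frame('top');cv2.imwrite('pics/top1.png',im)
sc=bot.grab_frame('scene');cv2.imwrite('pics/scene1.png',sc)
print(bot.sense()['ft_force'],bot.sense()['ee_pos'])
cv2.imwrite('pics/d.png',cv2.resize(sc[150:280,240:410],(785,600),interpolation=cv2.INTER_CUBIC))
E
```

```text
[ 0.33 -0.52 -0.36] [639.65 -56.47 134.22]
```

View pics/d.png

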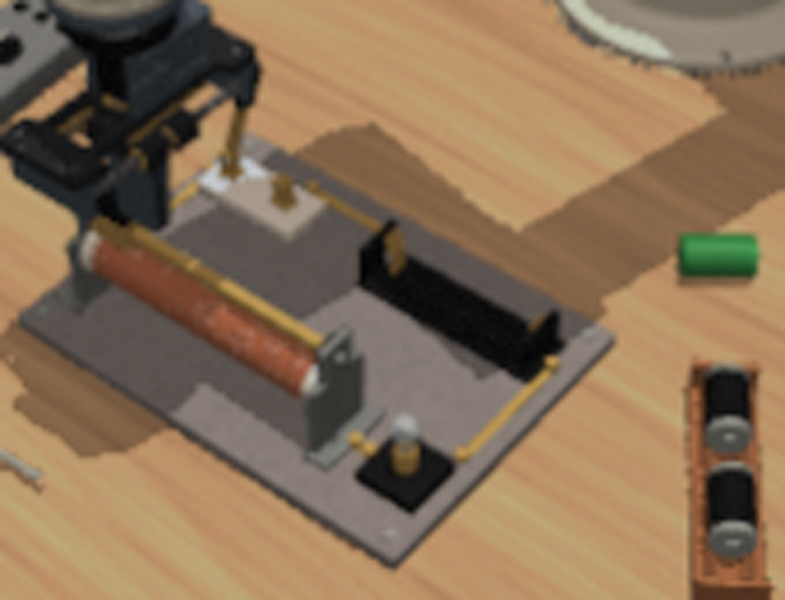

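The grip now sits against the right bracket at about (120,215) in the crop. The 60 N stop force agrees with that. Next is the far cell.

>>> step_arm:
  targets: "0.6 0 0 0 0 0; 0 0 -3 0 0 0; 0 0 -3 0 0 0; 0 0 -2 0 0 0; 0 0 0 0 0 0"
  fingers: 80

```text
clock: 3.62
ee_pos: [638.3, -50.9, 217.1]
ee_rot: [[-0.014, 1.0, 0.005], [1.0, 0.014, 0.012], [0.011, 0.005, -1.0]]
ft_force: [0.2, 0.2, -0.2]
opening: 0.336
```

```bash
python3 plan.py 519 374 130 35.6 16
```

```text
t 3.62 pos [638.3  -50.92 217.1 ] yaw 90.77708089409208 F [ 0.2   0.24 -0.16] op 0.336
2.66 -0.71 0.57 0 0 3.4; 2.61 -0.87 0.57 0 0 3.4; 2.56 -1.03 0.57 0 0 3.4; 2.49 -1.18 0.56 0 0 3.4; 2.41 -1.33 0.56 0 0 3.4; 2.33 -1.47 0.56 0 0 3.4; 2.24 -1.61 0.56 0 0 3.4; 2.14 -1.74 0.56 0 0 3.4; 2.03 -1.86 0.56 0 0 3.4; 1.92 -1.98 0.55 0 0 3.4; 1.79 -2.09 0.55 0 0 3.4; 1.66 -2.2 0.55 0 0 3.4; 1.53 -2.29 0.55 0 0 3.4; 1.39 -2.38 0.55 0 0 3.4; 1.24 -2.46 0.55 0 0 3.4; 1.09 -2.53 0.55 0 0 3.4
```

>>> step_arm:
  targets: "2.6 -0.7 0 0 0 3.4; 2.6 -0.9 0 0 0 3.4; 2.6 -1 0 0 0 3.4; 2.5 -1.2 0.5 0 0 3.4; 2.4 -1.3 0.7 0 0 3.4; 2.3 -1.5 0.7 0 0 3.4; 2.2 -1.6 0.7 0 0 3.4; 2.1 -1.7 0.7 0 0 3.4; 2 -1.9 0.7 0 0 3.4; 1.9 -2 0.7 0 0 3.4; 1.8 -2.1 0.7 0 0 3.4; 1.7 -2.2 0.7 0 0 3.4; 1.5 -2.3 0.7 0 0 3.4; 1.2 -2 0.7 0 0 3.4; 0.6 -1.2 0.5 0 0 3; 0 0 0 0 0 0; 0 0 0 0 0 0"

```text
clock: 5.03
ee_pos: [530.6, 347.8, 135.7]
ee_rot: [[0.791, 0.612, 0.016], [0.612, -0.791, 0.005], [0.016, 0.006, -1.0]]
ft_force: [-0.3, -0.2, 0.3]
opening: 0.688
```

```bash
python3 plan.py 519 374 100 35.6 3; python3 - <<'E'
from h import *
cv2.imwrite('pics/top2.png',bot.grab_frame('top'));sc=bot.grab_frame('scene');cv2.imwrite('pics/scene2.png',sc)
E
```

```text
t 5.03 pos [530.6  347.8  135.74] yaw 37.70688457478701 F [-0.33 -0.25  0.34] op 0.688
0.21 -0.93 1.19 0.1 -0.3 0.7; 0.2 -0.93 1.19 0.1 -0.3 0.7; 0.2 -0.93 1.19 0.1 -0.3 0.7
```

>>> step_arm:
  targets: "0.2 -0.9 1.2 0.1 -0.3 0.7; 0.2 -0.9 1.2 0.1 -0.3 0.7; 0.2 -0.9 1.2 0.1 -0.3 0.7; 0 0 1.2 0 0 0; 0 0 0 0 0 0; 0 0 0 0 0 0"

```text
clock: 5.63
ee_pos: [520.6, 371.6, 84.0]
ee_rot: [[0.817, 0.576, -0.0], [0.576, -0.817, -0.001], [-0.001, 0.0, -1.0]]
ft_force: [0.7, 0.2, -0.3]
opening: 0.687
```

```bash
python3 plan.py 519 374 14 35.6 5; python3 - <<'E'
from h import *
a=bot.grab_frame('top');b=bot.grab_frame('scene')
cv2.imwrite('pics/e.png',np.hstack([cv2.resize(a[170:260,180:270],(400,400),interpolation=3),cv2.resize(b[200:300,350:450],(400,400),interpolation=3)]))
E
```

```text
t 5.63 pos [520.61 371.62  83.98] yaw 35.17940009018726 F [ 0.73  0.15 -0.34] op 0.687
0 -0.06 1.4 0 0 -0.1; 0 -0.06 1.4 0 0 -0.1; 0 -0.06 1.4 0 0 -0.1; 0 -0.06 1.4 0 0 -0.1; 0 -0.06 1.4 0 0 -0.1
```

View pics/e.png

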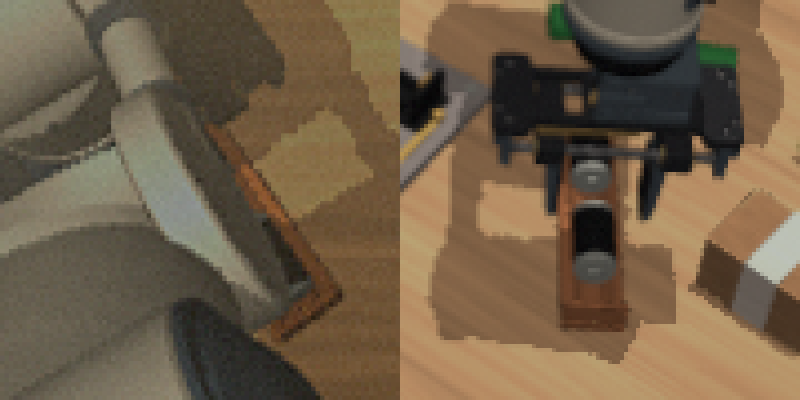

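The scene crop shows the fingers straddling the far cell, with its nub ring visible at (595,265). Descending now.

>>> step_arm:
  targets: "0 -0.1 1.4 0 0 0; 0 -0.1 1.4 0 0 0; 0 -0.1 1.4 0 0 0; 0 0 1.3 0 0 0; 0 0 0.6 0 0 0; 0 0 0 0 0 0; 0 0 0 0 0 0"

```text
clock: 6.32
ee_pos: [523.0, 374.7, 26.7]
ee_rot: [[0.819, 0.574, 0.008], [0.574, -0.819, 0.004], [0.009, 0.001, -1.0]]
ft_force: [0.3, 1.0, 0.0]
opening: 0.689
```

>>> step_arm:
  targets: "-0.2 -0.1 0.6 0 -0.2 0; -0.2 -0.1 0.5 0 -0.2 0; 0 0 0.2 0 0 0; 0 0 0 0 0 0"

```text
clock: 6.65
ee_pos: [519.6, 374.5, 15.0]
ee_rot: [[0.819, 0.574, 0.005], [0.574, -0.819, 0.001], [0.004, 0.002, -1.0]]
ft_force: [0.4, -0.7, 1.2]
opening: 0.688
```

>>> step_arm:
  targets: "0 0 0 0 0 0; 0 0 0 0 0 0; 0 0 0 0 0 0; 0 0 0 0 0 0; 0 0 0 0 0 0; 0 0 0 0 0 0; 0 0 0 0 0 0; 0 0 0 0 0 0"
  fingers: 255

```text
clock: 7.32
ee_pos: [519.5, 375.4, 15.9]
ee_rot: [[0.819, 0.574, 0.005], [0.574, -0.819, 0.003], [0.005, 0.001, -1.0]]
ft_force: [-0.0, 0.4, -0.8]
opening: 0.365
```

>>> step_arm:
  targets: "0 0 -1 0 0 0; 0 0 -2 0 0 0; 0 0 -3 0 0 0; 0 0 -3 0 0 0; 0 0 -2 0 0 0; 0 0 0 0 0 0; 0 0 0 0 0 0"

```text
clock: 7.9
ee_pos: [518.4, 374.0, 133.3]
ee_rot: [[0.819, 0.574, 0.004], [0.574, -0.819, 0.001], [0.003, 0.001, -1.0]]
ft_force: [-0.4, -1.2, -1.0]
opening: 0.368
```

```bash
python3 plan.py 484 140 135 91 14; python3 - <<'E'
from h import *
a=bot.grab_frame('top');b=bot.grab_frame('scene')
cv2.imwrite('pics/top3.png',a);cv2.imwrite('pics/scene3.png',b)
E
```

```text
t 7.9 pos [518.38 373.99 133.29] yaw 35.02368074722819 F [-0.4  -1.22 -0.96] op 0.368
-1.16 1.23 -0.01 0 0 -4; -1.24 1.14 -0.01 0 0 -4; -1.32 1.05 -0.01 0 0 -4; -1.39 0.96 -0.01 0 0 -4; -1.45 0.86 -0.01 0 0 -4; -1.51 0.76 -0.01 0 0 -4; -1.56 0.65 -0.01 0 0 -4; -1.6 0.54 -0.01 0 0 -4; -1.63 0.43 -0.01 0 0 -4; -1.66 0.31 -0.01 0 0 -4; -1.68 0.2 -0.01 0 0 -4; -1.69 0.08 -0.01 0 0 -4; -1.69 -0.04 -0.01 0 0 -4; -1.68 -0.16 -0.01 0 0 -4
```

Cell held (opening 0.37, about 34 mm). Carrying it to the left seat.

>>> step_arm:
  targets: "-1.1 1.2 0 0 0 -4; -1.2 1.1 0 0 0 -4; -1.3 1 0 0 0 -4; -1.4 1 0 0 0 -4; -1.4 0.9 0 0 0 -4; -1.5 0.8 0 0 0 -4; -1.6 0.7 0 0 0 -4; -1.6 0.5 0 0 0 -4; -1.6 0.4 0 0 0 -4; -1.7 0.3 0 0 0 -4; -1.7 0.2 0 0 0 -4; -1.7 0.1 0 0 0 -4; -1.4 0 0 0 0 -4; -0.8 -0.1 0 0 0 -3; 0 0 0 0 0 0; 0 0 0 0 0 0"

```text
clock: 9.33
ee_pos: [477.1, 138.1, 114.2]
ee_rot: [[-0.048, 0.998, -0.029], [0.999, 0.048, -0.01], [-0.009, -0.03, -1.0]]
ft_force: [-0.3, 0.4, -0.5]
opening: 0.368
```

```bash
python3 plan.py 484 140 75 91 4; python3 - <<'E'
from h import *
b=bot.grab_frame('scene');cv2.imwrite('pics/scene4.png',b);cv2.imwrite('pics/top4.png',bot.grab_frame('top'))
E
```

```text
t 9.33 pos [477.12 138.12 114.21] yaw 92.7426668907456 F [-0.31  0.37 -0.51] op 0.368
0.05 0.2 0.97 -0.4 0.1 0.4; 0.05 0.2 0.98 -0.4 0.1 0.4; 0.05 0.19 0.98 -0.4 0.1 0.4; 0.04 0.18 0.98 -0.4 0.1 0.4
```

>>> step_arm:
  targets: "0 0.2 1 -0.4 0.1 0.4; 0 0.2 1 -0.4 0.1 0.4; 0 0.2 0.9 -0.4 0.1 0.4; 0 0.1 0.6 -0.4 0.1 0.4; 0 0 0 0 0 0; 0 0 0 0 0 0"

```text
clock: 9.93
ee_pos: [484.6, 142.8, 77.2]
ee_rot: [[-0.014, 1.0, 0.0], [1.0, 0.014, -0.001], [-0.001, 0.0, -1.0]]
ft_force: [0.6, -0.4, -0.9]
opening: 0.366
```

```bash
python3 plan.py 484 140 60 91 2; python3 - <<'E'
from h import *
b=bot.grab_frame('scene');cv2.imwrite('pics/scene5.png',b)
cv2.imwrite('pics/f.png',cv2.resize(b[165:265,290:390],(600,600),interpolation=3))
E
```

```text
t 9.93 pos [484.56 142.77  77.23] yaw 90.82671082049848 F [ 0.6  -0.42 -0.87] op 0.366
-0.14 -0.03 0.86 0 0 -0.1; -0.14 -0.03 0.86 0 0 -0.1
```

View pics/f.png

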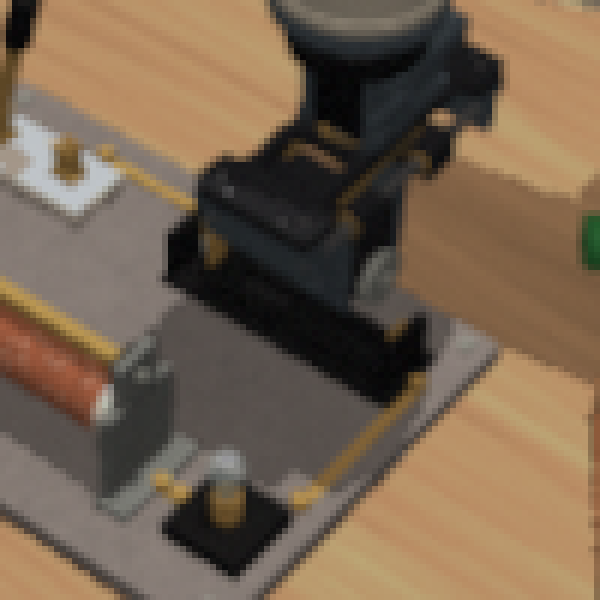

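```bash
python3 - <<'E'
from h import *
F=lambda x,y:[290+(x+.5)/6-.5,165+(y+.5)/6-.5]
print('pred nub px',(proj('scene',[[484,173.5,93]])-[290,165])*6+2.5)
print('face at z=93',onz('scene',[F(382,275)],93))
print('brass L top',onz('scene',[F(393,330),F(404,325)],50),'wall top corners',onz('scene',[F(412,318),F(425,312)],53))
print('brass R',onz('scene',[F(213,248)],44), 'Rwall top',onz('scene',[F(195,208)],53))
E
```

```text
pred nub px [[388.1  286.97]]
face at z=93 [[478.82 165.35  93.  ]]
brass L top [[475.08 172.56  50.  ]
 [468.03 175.04  50.  ]] wall top corners [[463.14 176.84  53.  ]
 [454.71 179.74  53.  ]]
brass R [[485.27  48.74  44.  ]] Rwall top [[473.35  25.08  53.  ]]
```

>>> step_arm:
  targets: "-0.15 0 1 0 0 0; -0.15 0 1 0 0 0; 0 0 1 0 0 0; 0 0 0.7 0 0 0; 0 0 0.4 0 0 0; 0 0 0 0 0 0; 0 0 0 0 0 0"

```text
clock: 10.57
ee_pos: [485.3, 139.9, 32.7]
ee_rot: [[-0.015, 1.0, 0.001], [1.0, 0.015, -0.001], [-0.001, 0.001, -1.0]]
ft_force: [0.2, -0.3, 0.1]
opening: 0.368
```

>>> step_arm:
  targets: "0 -0.1 0.4 0 0 0; 0 0 0.3 0 0 0; 0 0 0.1 0 0 0; 0 0 0 0 0 0"

```text
clock: 10.9
ee_pos: [485.2, 140.0, 30.5]
ee_rot: [[-0.015, 1.0, 0.006], [1.0, 0.015, -0.0], [-0.0, 0.006, -1.0]]
ft_force: [0.3, -0.4, -1.7]
opening: 0.365
```

>>> step_arm:
  targets: "0 0 0.4 0 -0.3 0; 0 0 0 0 0 0"

```text
clock: 11.07
ee_pos: [485.6, 140.0, 30.0]
ee_rot: [[-0.015, 1.0, 0.01], [1.0, 0.015, -0.005], [-0.005, 0.01, -1.0]]
ft_force: [-3.4, -1.8, 4.9]
opening: 0.37
```

```bash
python3 plan.py; python3 - <<'E'
from h import *
b=bot.grab_frame('scene');a=bot.grab_frame('top');cv2.imwrite('pics/scene6.png',b);cv2.imwrite('pics/top6.png',a)
cv2.imwrite('pics/g.png',cv2.convertScaleAbs(np.hstack([cv2.resize(b[180:240,310:370],(540,540),interpolation=3),cv2.resize(a[190:240,270:294],(259,540),interpolation=3)]),alpha=1.5))
E
```

```text
t 11.07 pos [485.55 140.04  30.05] yaw 90.84635782734613 F [-3.43 -1.77  4.91] op 0.37
```

View pics/g.png

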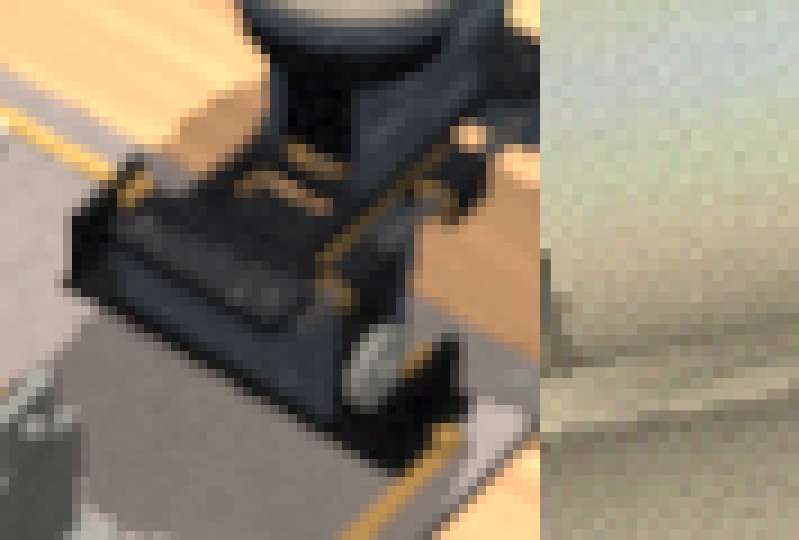

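The crop shows the nub face near (375,375), still clear of the wall's brass contact at (415,360). The cell sits about 5 mm high, and the -x reaction force means it's riding on the +x strip. The cradle corners also gave x≈481, so I'll shift -x and lower.

>>> step_arm:
  targets: "0 0 -0.3 0 0 0; 0 -0.25 0 0.3 0.5 0; 0 -0.25 0 0.3 0.3 0; 0 0 0.3 0 0 0; 0 0 0.4 0 0 0; 0 0 0.3 0 0 0; 0 0 0 0 0 0"

```text
clock: 11.75
ee_pos: [481.0, 140.2, 23.6]
ee_rot: [[-0.015, 1.0, 0.002], [1.0, 0.015, 0.011], [0.011, 0.002, -1.0]]
ft_force: [-2.9, 0.2, 14.8]
opening: 0.367
```

>>> step_arm:
  targets: "0 0 -0.1 0 -0.3 0; 0 0 0 0 -0.3 0"

```text
clock: 11.92
ee_pos: [480.9, 140.0, 23.9]
ee_rot: [[-0.014, 1.0, 0.001], [1.0, 0.014, 0.0], [0.0, 0.001, -1.0]]
ft_force: [-0.3, -0.4, 0.9]
opening: 0.367
```

>>> step_arm:
  targets: "0 0 0 0 0 0; 0 0 0 0 0 0; 0 0 0 0 0 0; 0 0 0 0 0 0; 0 0 0 0 0 0; 0 0 -0.5 0 0 0; 0 0 -1.5 0 0 0; 0 0 -3 0 0 0; 0 0 -3 0 0 0; 0 0 -2 0 0 0; 0 0 0 0 0 0"
  fingers: 80

```text
clock: 12.83
ee_pos: [479.4, 139.8, 127.1]
ee_rot: [[-0.015, 1.0, -0.004], [1.0, 0.015, -0.001], [-0.001, -0.004, -1.0]]
ft_force: [1.1, 0.7, -0.1]
opening: 0.687
```

```bash
python3 plan.py 442 320 130 35.2 13
```

```text
t 12.83 pos [479.41 139.84 127.1 ] yaw 90.83782840538922 F [ 1.12  0.7  -0.13] op 0.687
1.39 -0.27 -0.02 0 0 4.3; 1.37 -0.37 -0.02 0 0 4.3; 1.33 -0.47 -0.02 0 0 4.3; 1.3 -0.57 -0.02 0 0 4.3; 1.25 -0.66 -0.02 0 0 4.3; 1.2 -0.76 -0.02 0 0 4.3; 1.14 -0.84 -0.02 0 0 4.3; 1.07 -0.93 -0.02 0 0 4.3; 1 -1 -0.02 0 0 4.3; 0.92 -1.07 -0.02 0 0 4.3; 0.84 -1.14 -0.02 0 0 4.3; 0.75 -1.2 -0.02 0 0 4.3; 0.66 -1.25 -0.02 0 0 4.3
```

>>> step_arm:
  targets: "1.4 -0.3 0 0 0 4.3; 1.4 -0.4 0 0 0 4.3; 1.3 -0.5 0 0 0 4.3; 1.3 -0.6 0 0 0 4.3; 1.2 -0.7 0 0 0 4.3; 1.2 -0.8 0 0 0 4.3; 1.1 -0.8 0 0 0 4.3; 1.1 -0.9 0 0 0 4.3; 1 -1 0 0 0 4.3; 0.9 -1.1 0 0 0 4.3; 0.8 -1.1 0 0 0 4.3; 0.7 -1.1 0 0 0 4.3; 0.4 -0.8 0 0 0 3.5; 0 0 0 0 0 0; 0 0 0 0 0 0"

```text
clock: 14.08
ee_pos: [441.5, 320.2, 126.7]
ee_rot: [[0.839, 0.545, -0.003], [0.545, -0.839, -0.001], [-0.003, -0.001, -1.0]]
ft_force: [-0.2, -0.3, 0.2]
opening: 0.687
```

```bash
python3 plan.py 443 320.5 60 35.2 5;  python3 - <<'E'
from h import *
cv2.imwrite('pics/top7.png',bot.grab_frame('top'));sc=bot.grab_frame('scene');cv2.imwrite('pics/scene7.png',sc)
t=cv2.imread('pics/top7.png')
E
```

```text
t 14.08 pos [441.47 320.19 126.73] yaw 33.011732180709416 F [-0.24 -0.26  0.15] op 0.687
0.03 0.01 1.33 0 0 -0.4; 0.03 0.01 1.33 0 0 -0.4; 0.03 0.01 1.33 0 0 -0.4; 0.03 0.01 1.33 0 0 -0.4; 0.03 0.01 1.33 0 0 -0.4
```

>>> step_arm:
  targets: "0.1 0 1.5 0 0 -0.5; 0.1 0 1.5 0 0 -0.5; 0 0 1.5 0 0 -0.5; 0 0 1.5 0 0 -0.4; 0 0 1 0 0 0; 0 0 0.6 0 0 0; 0 0 0 0 0 0; 0 0 0 0 0 0"

```text
clock: 14.85
ee_pos: [445.2, 316.6, 48.8]
ee_rot: [[0.816, 0.578, -0.001], [0.578, -0.816, -0.001], [-0.001, -0.0, -1.0]]
ft_force: [0.4, -0.1, -0.3]
opening: 0.686
```

```bash
python3 plan.py 443 320.5 15 35.2 4
```

```text
t 14.85 pos [445.25 316.59  48.84] yaw 35.32892477026992 F [ 0.38 -0.12 -0.27] op 0.686
0.01 -0.11 0.85 0 0 0; 0.01 -0.11 0.85 0 0 0; 0.01 -0.11 0.85 0 0 0; 0.01 -0.11 0.85 0 0 0
```

>>> step_arm:
  targets: "0 -0.15 0.9 0 0 0; 0 -0.15 0.9 0 0 0; 0 -0.1 0.9 0 0 0; 0 0 0.5 0 0 0; 0 0 0 0 0 0; 0 0 0 0 0 0"

```text
clock: 15.35
ee_pos: [443.6, 320.7, 15.1]
ee_rot: [[0.816, 0.579, 0.001], [0.579, -0.816, 0.001], [0.002, 0.0, -1.0]]
ft_force: [-0.1, -0.4, -0.6]
opening: 0.685
```

>>> step_arm:
  targets: "0 0 0 0 0 0; 0 0 0 0 0 0; 0 0 0 0 0 0; 0 0 0 0 0 0; 0 0 0 0 0 0; 0 0 0 0 0 0; 0 0 0 0 0 0; 0 0 0 0 0 0"
  fingers: 255

```text
clock: 16.02
ee_pos: [443.5, 321.7, 16.2]
ee_rot: [[0.816, 0.578, 0.002], [0.578, -0.816, 0.002], [0.003, -0.001, -1.0]]
ft_force: [0.1, 0.4, -1.7]
opening: 0.366
```

>>> step_arm:
  targets: "0 0 -1 0 0 0; 0 0 -2 0 0 0; 0 0 -3 0 0 0; 0 0 -3 0 0 0; 0 0 -2 0 0 0; 0 0 0 0 0 0; 0 0 0 0 0 0"

```text
clock: 16.6
ee_pos: [442.7, 320.2, 133.7]
ee_rot: [[0.816, 0.578, 0.0], [0.578, -0.816, 0.001], [0.001, -0.0, -1.0]]
ft_force: [0.5, -0.6, -2.2]
opening: 0.366
```

```bash
python3 plan.py 482 77 130 91 15; python3 - <<'E'
from h import *
b=bot.grab_frame('scene');a=bot.grab_frame('top');cv2.imwrite('pics/scene8.png',b);cv2.imwrite('pics/top8.png',a)
# seated cell: view
cv2.imwrite('pics/i.png',cv2.convertScaleAbs(np.hstack([cv2.resize(b[170:250,310:380],(420,480),interpolation=3),cv2.resize(a[195:235,275:306],(372,480),interpolation=3)]),alpha=1.5))
E
```

```text
t 16.6 pos [442.65 320.24 133.72] yaw 35.32142611973561 F [ 0.51 -0.57 -2.19] op 0.366
-0.72 1.47 0.02 0 0 -3.7; -0.82 1.42 0.02 0 0 -3.7; -0.91 1.37 0.02 0 0 -3.7; -0.99 1.31 0.02 0 0 -3.7; -1.08 1.24 0.02 0 0 -3.7; -1.16 1.17 0.02 0 0 -3.7; -1.23 1.09 0.02 0 0 -3.7; -1.3 1.01 0.02 0 0 -3.7; -1.36 0.92 0.02 0 0 -3.7; -1.42 0.83 0.02 0 0 -3.7; -1.47 0.74 0.02 0 0 -3.7; -1.51 0.64 0.02 0 0 -3.7; -1.55 0.54 0.02 0 0 -3.7; -1.58 0.44 0.02 0 0 -3.7; -1.61 0.34 0.02 0 0 -3.7
```

View pics/i.png

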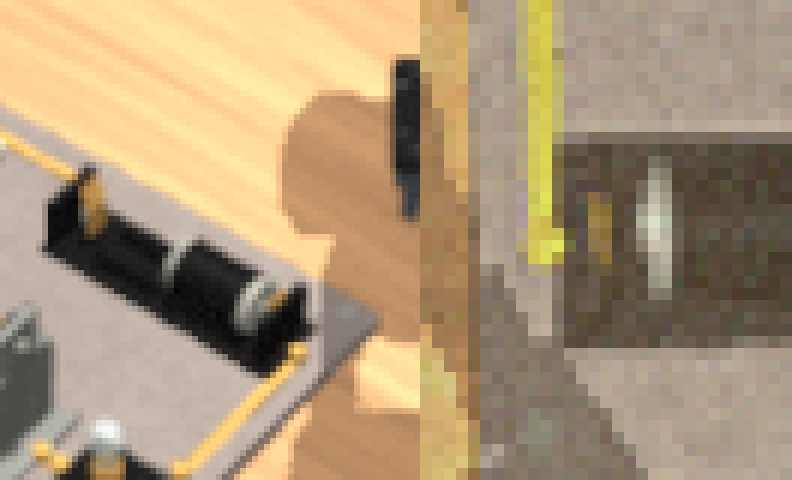

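Crop i shows the first cell lying in the cradle. Its nub face at (640,225) is about 5 mm from the contact at (600,225), which is about right with the 3 mm nub between them. Now the second cell.

>>> step_arm:
  targets: "-0.7 1.4 0 0 0 -3.7; -0.8 1.4 0 0 0 -3.7; -0.9 1.3 0 0 0 -3.7; -1 1.3 0 0 0 -3.7; -1 1.2 0 0 0 -3.7; -1.1 1.1 0 0 0 -3.7; -1.2 1 0 0 0 -3.7; -1.3 1 0 0 0 -3.7; -1.3 0.9 0 0 0 -3.7; -1.4 0.8 0 0 0 -3.7; -1.4 0.7 0 0 0 -3.7; -1.5 0.6 0 0 0 -3.7; -1.5 0.5 0 0 0 -3.7; -1.3 0.4 0 0 0 -3.7; -0.8 0.2 0 0 0 -3; 0 0 0 0 0 0; 0 0 0 0 0 0"

```text
clock: 18.12
ee_pos: [470.3, 81.4, 111.9]
ee_rot: [[-0.049, 0.998, -0.038], [0.999, 0.049, -0.009], [-0.007, -0.038, -0.999]]
ft_force: [1.0, 0.3, -1.7]
opening: 0.37
```

```bash
python3 plan.py 482 76.5 80 90.8 4
```

```text
t 18.12 pos [470.27  81.35 111.9 ] yaw 92.8318223716912 F [ 1.01  0.35 -1.72] op 0.37
-0.13 0.32 0.79 -0.5 0.1 0.5; -0.13 0.31 0.79 -0.5 0.1 0.5; -0.13 0.3 0.79 -0.5 0.1 0.5; -0.13 0.3 0.79 -0.5 0.1 0.5
```

>>> step_arm:
  targets: "-0.1 0.3 0.8 -0.5 0.1 0.5; -0.1 0.3 0.8 -0.5 0.1 0.5; -0.1 0.3 0.8 -0.5 0.1 0.5; -0.1 0.3 0.5 -0.5 0.1 0.5; 0 0 0 0 0 0; 0 0 0 0 0 0"

```text
clock: 18.62
ee_pos: [479.5, 80.4, 78.7]
ee_rot: [[-0.004, 1.0, -0.007], [1.0, 0.004, -0.0], [0.0, -0.007, -1.0]]
ft_force: [1.0, 0.5, -1.1]
opening: 0.363
```

```bash
python3 plan.py 482 76.5 40 90.8 4
```

```text
t 18.62 pos [479.47  80.43  78.72] yaw 90.21423722740725 F [ 0.99  0.46 -1.09] op 0.363
-0.1 0.07 0.97 -0.1 0 -0.1; -0.1 0.07 0.97 -0.1 0 -0.1; -0.1 0.07 0.97 -0.1 0 -0.1; -0.1 0.06 0.97 -0.1 0 -0.1
```

>>> step_arm:
  targets: "-0.3 0.1 0.5 -0.1 0 -0.3; -0.1 0.1 0.6 -0.1 0 -0.3; 0 0 0.5 -0.1 0 0; 0 0 0 0 0 0; 0 0 0 0 0 0"

```text
clock: 19.03
ee_pos: [481.5, 76.7, 61.6]
ee_rot: [[-0.015, 1.0, -0.001], [1.0, 0.015, 0.0], [0.0, -0.001, -1.0]]
ft_force: [-0.4, -0.3, -1.6]
opening: 0.367
```

>>> step_arm:
  targets: "0 0 0.8 0 0 0; 0 0 0.8 0 0 0; 0 0 0.7 0 0 0; 0 0 0.4 0 0 0; 0 0 0 0 0 0; 0 0 0 0 0 0"

```text
clock: 19.53
ee_pos: [481.5, 76.7, 31.4]
ee_rot: [[-0.015, 1.0, -0.001], [1.0, 0.015, 0.0], [0.0, -0.001, -1.0]]
ft_force: [0.1, -0.6, -1.2]
opening: 0.367
```

>>> step_arm:
  targets: "0 0 0.4 0 0 0; 0 0 0.3 0 0 0; 0 0 0 0 0 0"

```text
clock: 19.78
ee_pos: [482.3, 76.8, 24.6]
ee_rot: [[-0.015, 1.0, 0.001], [1.0, 0.015, 0.0], [0.0, 0.001, -1.0]]
ft_force: [-3.4, -0.6, 5.7]
opening: 0.369
```

>>> step_arm:
  targets: "0 0 0 0 0 0; 0 0 0 0 0 0; 0 0 0 0 0 0; 0 0 0 0 0 0; 0 0 0 0 0 0; 0 0 -0.5 0 0 0; 0 0 -1.5 0 0 0; 0 0 -3 0 0 0; 0 0 -4 0 0 0; 0 0 -4 0 0 0; 0 0 -3 0 0 0; 0 0 0 0 0 0"
  fingers: 80

```text
clock: 20.78
ee_pos: [480.8, 76.6, 192.3]
ee_rot: [[-0.015, 1.0, -0.003], [1.0, 0.015, -0.0], [-0.0, -0.003, -1.0]]
ft_force: [2.3, -0.5, 0.9]
opening: 0.681
```

```bash
python3 plan.py 488 -190 180 91 10
```

```text
t 20.78 pos [480.8   76.65 192.25] yaw 90.87738843103557 F [ 2.34 -0.5   0.89] op 0.681
-2.67 0.03 0.12 0 0 0; -2.67 0.03 0.12 0 0 0; -2.67 0.03 0.12 0 0 0; -2.67 0.03 0.12 0 0 0; -2.67 0.03 0.12 0 0 0; -2.67 0.03 0.12 0 0 0; -2.67 0.03 0.12 0 0 0; -2.67 0.03 0.12 0 0 0; -2.67 0.03 0.12 0 0 0; -2.67 0.03 0.12 0 0 0
```

>>> step_arm:
  targets: "-2.5 0.1 -0.3 0 0 0; -2.7 0.1 -0.3 0 0 0; -2.7 0.1 -0.3 0 0 0; -2.7 0.1 -0.3 0 0 0; -2.7 0 0 0 0 0; -2.7 0 0 0 0 0; -2.7 0 0 0 0 0; -2.2 0 0 0 0 0; -1 0 0 0 0 0; 0 0 0 0 0 0; 0 0 0 0 0 0"
  fingers: 255

```text
clock: 21.7
ee_pos: [488.0, -151.0, 210.1]
ee_rot: [[-0.018, 1.0, 0.005], [1.0, 0.018, -0.0], [-0.0, 0.005, -1.0]]
ft_force: [-0.0, 0.1, -0.9]
opening: 0.004
```

```bash
python3 plan.py 487 -150 135 91 4;python3 - <<'E'
from h import *
b=bot.grab_frame('scene');a=bot.grab_frame('top');cv2.imwrite('pics/scene9.png',b);cv2.imwrite('pics/top9.png',a)
cv2.imwrite('pics/j.png',np.hstack([cv2.resize(b[150:250,240:375],(500,370),interpolation=3),cv2.resize(a[190:240,272:306],(252,370),interpolation=3)]))
# bright silver bands on the cells in the top view
g=cv2.cvtColor(a,cv2.COLOR_BGR2HSV);y0,y1,x0,x1=203,222,286,346
print(np.round(a[207:219,x0:x1].mean((0,2))).astype(int))
E
```

```text
t 21.7 pos [ 487.98 -150.96  210.12] yaw 91.0072238193198 F [-0.03  0.14 -0.86] op 0.004
0.03 -0.03 1.88 0.1 0 0; 0.02 -0.03 1.88 0.1 0 0; 0.02 -0.03 1.88 0.1 0 0; 0.02 -0.03 1.88 0.1 0 0
[ 81  56  58  66  61  55  54  72 107 100  56  50  51  50  51  50  49  48
  49  46  48  47  46  46  44  38  84 108  63  60 108 105  49  39  43  40
  42  40  41  39  39  38  42  38  38  38  39  34  78 109  70  54  65  50
  46  36  45  42 102 110]
```

View pics/j.png

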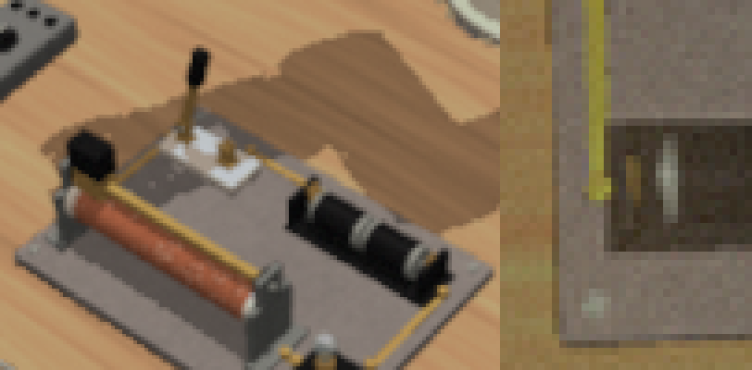

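Crop j shows both cells in the cradle with nubs to the plain wall, the grip at the right end, and the switch open at (198,65). The band spacing of about 23 px (64 mm) is right. Now I'll close the switch.

>>> step_arm:
  targets: "0 0 2 0 0 0; 0 0 2.5 0 0 0; 0 0 2 0 0 0; 0 0 0.7 0 0 0; 0 0 0 0 0 0; 0 0 0 0 0 0; 1.5 0 0 0 0 0; 1.5 0 0 0 0 0; 0.5 0 0 0 0 0; 0 0 0 0 0 0"

```text
clock: 22.63
ee_pos: [490.4, -107.8, 141.3]
ee_rot: [[-0.027, 1.0, 0.011], [1.0, 0.027, -0.002], [-0.003, 0.011, -1.0]]
ft_force: [-0.4, 0.1, 0.4]
opening: 0.007
```

>>> step_arm:
  targets: "0.8 -0.2 0.4 0 0 0; 0.8 0 0.5 0 0 0; 0.8 0 0.5 0 0 0; 0.8 0 0.5 0 0 0; 0 0 0 0 0 0"

```text
clock: 23.05
ee_pos: [488.8, -74.3, 122.1]
ee_rot: [[-0.026, 1.0, 0.015], [1.0, 0.026, -0.004], [-0.004, 0.014, -1.0]]
ft_force: [-0.3, -0.6, -0.7]
opening: 0.003
```

```bash
python3 - <<'E'
from h import *
b=bot.grab_frame('scene');cv2.imwrite('pics/scene10.png',b)
cv2.imwrite('pics/k.png',cv2.resize(b[130:230,250:350],(600,600),interpolation=3))
E
```

```text
(no output)
```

View pics/k.png

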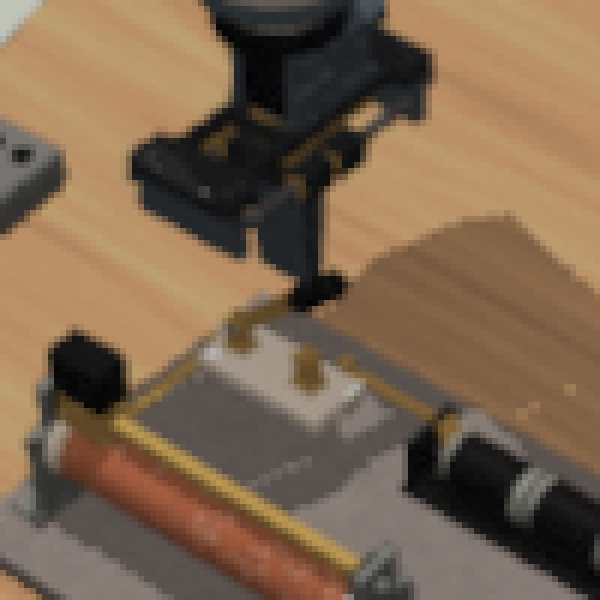

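Crop k shows the blade at about 45°, with the fingertip on the handle at (315,288). Continuing down the arc.

>>> step_arm:
  targets: "0.8 -0.1 0.7 0 0 0; 0.7 0 0.9 0 0 0; 0.5 0 1 0 0 0; 0.5 0 1 0 0 0; 0.3 0 0.8 0 0 0; 0 0 0 0 0 0"

```text
clock: 23.6
ee_pos: [487.7, -44.1, 73.9]
ee_rot: [[-0.026, 1.0, 0.015], [1.0, 0.026, -0.004], [-0.004, 0.015, -1.0]]
ft_force: [0.1, -0.2, 0.0]
opening: 0.005
```

>>> step_arm:
  targets: "0.3 0 0.6 0 0 0; 0.3 0 0.5 0 0 0; 0 0 0.4 0 0 0; 0 0 0.3 0 0 0; 0 0 0.2 0 0 0"

```text
clock: 24.02
ee_pos: [488.4, -37.4, 54.2]
ee_rot: [[-0.026, 1.0, 0.017], [1.0, 0.026, -0.004], [-0.004, 0.016, -1.0]]
ft_force: [-19.2, 4.4, 90.5]
opening: 0.002
```

Firm stop reached. Backing off and checking the blade numerically.

>>> step_arm:
  targets: "0 0 -0.2 0 0 0; 0 0 0 0 0 0; 0 0 -2 0 0 0; 0 0 -4 0 0 0; 0 0 -4 0 0 0; 0 0 -3 0 0 0; 0 0 0 0 0 0; 0 0 0 0 0 0"

```text
clock: 24.68
ee_pos: [485.7, -37.7, 192.9]
ee_rot: [[-0.025, 1.0, 0.017], [1.0, 0.025, -0.004], [-0.004, 0.017, -1.0]]
ft_force: [-1.3, -0.0, -0.7]
opening: 0.003
```

```bash
python3 plan.py 630 -145 200 91 8;python3 - <<'E'
from h import *
b=bot.grab_frame('scene');cv2.imwrite('pics/scene11.png',b)
# black handle: dark pixels around the expected shut handle (scene offset about -4,+2)
P=proj('scene',[[487,-118,47],[485,-47,47],[485,-25,47],[485,-2,47]]);print(P)
x0,y0=int(P[:,0].min())-8,int(P[:,1].min())-22
m=(b[y0:y0+50,x0:x0+50].max(2)<60)
for r in m: print(''.join('#' if v else '.' for v in r))
print(x0,y0)
E
```

```text
t 24.68 pos [485.66 -37.66 192.87] yaw 91.41178234506702 F [-1.31 -0.02 -0.65] op 0.003
-1.39 1.77 -0.05 0.1 0 0.1; -1.38 1.77 -0.06 0.1 0 0.1; -1.38 1.77 -0.06 0.1 0 0.1; -1.38 1.78 -0.07 0.1 0 0.1; -1.38 1.78 -0.07 0.1 0 0.1; -1.38 1.78 -0.08 0.1 0 0.1; -1.38 1.78 -0.08 0.1 0 0.1; -1.37 1.78 -0.08 0.1 0 0.1
[[289.94 185.06]
 [304.72 193.26]
 [309.31 195.96]
 [314.17 198.83]]
........................######....................
..........................###.....................
..................................................
..................................................
..................................................
..................................................
..................................................
..................................................
..................................................
..................................................
..................................................
..................................................
..................................................
..................................................
......
[... 1137 characters left out ...]
.....................#.......
..................................................
........................................##........
.......................................###......#.
......................................####....####
.....................................#####....####
.....................................#####...#####
.....................................#####..######
.....................................#####..######
.....................................#############
.....................................#############
....................................##############
....................................##############
......................................############
281 163
```

The handle blob lies at (304-315, 190-198), parallel to and within 1.5 px of the predicted shut line. The firm stop came at tip z=54. The switch is shut, so now the rheostat goes to the lamp end.

>>> step_arm:
  targets: "-1.4 1.7 0 0 -0.3 0; -1.5 1.8 0 0 -0.3 0; -1.5 1.8 0 0 -0.3 0; -1.5 1.8 0 0 0 0; -1.5 1.8 0 0 0 0; -1.5 1.8 0 0 0 0; -1.4 1.6 0 0 0 0; -0.7 0.8 0 0 0 0; 0 0 0 0 0 0; 0 0 0 0 0 0"

```text
clock: 25.57
ee_pos: [619.2, -148.4, 180.0]
ee_rot: [[-0.024, 1.0, -0.002], [1.0, 0.024, -0.014], [-0.014, -0.002, -1.0]]
ft_force: [-0.3, -0.3, 0.2]
opening: 0.004
```

```bash
python3 plan.py 633 -152 130 91 4
```

```text
t 25.57 pos [ 619.19 -148.44  180.03] yaw 91.40353421670565 F [-0.34 -0.27  0.17] op 0.004
-0.08 0.35 1.25 0 0.2 0.1; -0.08 0.35 1.25 0 0.2 0.1; -0.09 0.34 1.25 0 0.2 0.1; -0.09 0.34 1.25 0 0.2 0.1
```

>>> step_arm:
  targets: "-0.2 0.5 0.5 0 0.2 0.1; -0.2 0.5 1.2 0 0.2 0.1; 0 0.3 1.2 0 0.2 0.1; 0 0.1 1.2 0 0.2 0.1; 0 0 0.6 0 0 0; 0 0 0 0 0 0; 0 0 0 0 0 0"

```text
clock: 26.15
ee_pos: [630.5, -149.9, 124.0]
ee_rot: [[-0.018, 1.0, -0.009], [1.0, 0.018, 0.004], [0.004, -0.009, -1.0]]
ft_force: [-0.2, 0.3, 1.3]
opening: 0.002
```

>>> step_arm:
  targets: "1 0 0 0 0.2 0; 1.5 0 0 0 0.2 0; 1.5 0 0 0 0.2 0; 1.5 0 0 0 0 0; 1.5 0 0 0 0 0; 1.5 0 0 0 0 0; 1.5 0 0 0 0 0; 1.5 0 0 0 0 0; 1.5 0 0 0 0 0; 1.5 0 0 0 0 0; 1 0 0 0 0 0; 0.5 0 0 0 0 0"

```text
clock: 27.15
ee_pos: [626.2, 30.6, 130.5]
ee_rot: [[-0.023, 1.0, -0.004], [1.0, 0.023, 0.013], [0.013, -0.003, -1.0]]
ft_force: [0.4, -2.5, -1.8]
opening: 0.009
```

>>> step_arm:
  targets: "0.6 0.1 0.2 0 0 0; 0.5 0.1 0.1 0 0 0; 0.4 0 0 0 0 0; 0.3 0 0 0 0 0"

```text
clock: 27.48
ee_pos: [627.8, 47.4, 128.5]
ee_rot: [[-0.025, 1.0, -0.003], [1.0, 0.025, 0.006], [0.006, -0.003, -1.0]]
ft_force: [-2.8, -41.5, 5.5]
opening: 0.005
```

Stop reached at the predicted y (47.4 against 48) with 41 N. Retreating.

>>> step_arm:
  targets: "0 0 0 0 0 0; -0.5 0 0 0 0 0; -2 0 0 0 0 0; -1.5 0 -2 0 0 0; -1 0 -4 0 0 0; -2 0 -4 0 0 0; -3 0 -3 0 0 0; -4 0 0 0 0 0; -4 0 0 0 0 0; -4 0 0 0 0 0; -4 0 0 0 0 0; -4 0 0 0 0 0; -2 0 0 0 0 0; 0 0 0 0 0 0; 0 0 0 0 0 0"

```text
clock: 28.73
ee_pos: [634.9, -291.5, 261.3]
ee_rot: [[-0.021, 1.0, -0.0], [1.0, 0.021, 0.006], [0.006, -0.0, -1.0]]
ft_force: [-0.0, -0.5, -0.5]
opening: 0.003
```

```bash
python3 plan.py; python3 - <<'E'
from h import *
b=bot.grab_frame('scene');a=bot.grab_frame('top');cv2.imwrite('pics/scene12.png',b);cv2.imwrite('pics/top12.png',a)
def dark(im,n,P,r,th=60):
    u,v=proj(n,[P])[0];x0,y0=int(u)-r,int(v)-r;m=(im[y0:y0+2*r,x0:x0+2*r].max(2)<th).astype(np.uint8)
    k,l,st,ce=cv2.connectedComponentsWithStats(m);return (u,v),[(int(st[i,4]),(ce[i]+[x0,y0]).round(1)) for i in range(1,k) if st[i,4]>15]
print('grip expect(scene)',dark(b,'scene',[632,84,130],12));print('grip in earlier right stop',dark(cv2.imread('pics/scene9.png'),'scene',[635,-96,130],12))
print('grip top',dark(a,'top',[632,84,147],12,70))
print('handle',dark(b,'scene',[485,-25,47],9))
print('cells scene diff',cv2.absdiff(b[190:235,315:365],cv2.imread('pics/scene11.png')[190:235,315:365]).mean(),cv2.absdiff(b[190:235,315:365],cv2.imread('pics/scene9.png')[190:235,315:365]).mean())
print(np.round(a[207:219,286:346].mean((0,2))).astype(int))
E
```

```text
t 28.73 pos [ 634.94 -291.47  261.27] yaw 91.19257432938349 F [-0.01 -0.46 -0.53] op 0.003
grip expect(scene) ((np.float64(303.9866894457175), np.float64(217.35783745590885)), [(148, array([305.1, 216. ]))])
grip in earlier right stop ((np.float64(263.29911753756426), np.float64(192.87942475576114)), [(139, array([263.6, 192.2]))])
grip top ((np.float64(321.13199917337255), np.float64(152.74429461572117)), [(207, array([320.3, 155.3]))])
handle ((np.float64(309.31353211854145), np.float64(195.96420115240255)), [(53, array([308.6, 194.4]))])
cells scene diff 6.046814814814815 9.75925925925926
[ 80  57  57  66  62  52  57  72 104  98  56  52  51  52  52  51  52  51
  50  51  51  51  53  55  57  56  58  59  61  66  78  89 103 114 125 133
 132 137 136 136 138 137 137 137 137 137 138 138 139 138 138 140 139 138
 139 139 139 140 140 139]
```

Grip at (305,216) against (304,217) predicted at the lamp stop, and the handle is at the shut position. I'll do one last comparison of the cells' silver bands in the scene view, then hand in.

```bash
python3 - <<'E'
from h import *
for n in('scene9','scene11','scene12'):
    b=cv2.imread(f'pics/{n}.png')[195:228,318:362];h=cv2.cvtColor(b,cv2.COLOR_BGR2HSV)
    m=((h[...,2]>85)&(h[...,1]<45)).astype(np.uint8);m[:6,22:]=0
    k,l,st,ce=cv2.connectedComponentsWithStats(m);print(n,[(int(st[i,4]),(ce[i]+[318,195]).round(1)) for i in range(1,k) if 6<st[i,4]<120])
bot.close_job();print(bot.sense()['clock'])
E
```

```text
scene9 []
scene11 [(9, array([322. , 195.9]))]
scene12 [(8, array([321.9, 195.8]))]
the job is handed in; nothing more can be done
the job is handed in; nothing more can be done
```

The job is handed in at about 29 s on the robot's clock, and every stage appears to have gone as asked. I used 12 pictures.

- **Rheostat to full resistance:** with the switch open, I slid the grip to the right-hand stop. It ended there with a 60 N stop force, and the picture showed it beside the bracket.
- **Cells:** I laid both rack cells in the cradle, left then right, nubs to the plain wall. The first rode about 5 mm high on the cradle's +x strip, so I shifted it about 5 mm toward -x and it seated. The close-up after placing showed both lying in line, about 63–64 mm apart.
- **Switch:** I pushed it shut against its firm stop. The contact force peaked at about 90 N at the fingertip, more than I intended but under the 120 N wrist limit. In the last picture the handle was within about 2 px of the shut position.
- **Rheostat to the lamp end:** the grip stopped where predicted (tool y 47.4 mm against 48) with 41 N. It sat within about 2 px of the stop in the last scene image.
- **Finish:** the arm is clear of everything, at about 260 mm height.

Some checks did not work or were missing:
- **Cells at the end:** my last check on the silver bands returned nothing useful because of the threshold I chose. The arm also hid part of the cradle in the last top view. The right-hand cell was therefore last confirmed just before I shut the switch, and nothing went near it after that.
- **Scene camera:** its board position differed from the top camera's by about 4 mm, so I relied on the top view and contact.
- **Meter, screwdriver and carton:** I did not re-measure these, but the arm never went near them at a low height.

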